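# Put away the mixed ingredients after cookery class

### The job

Sort what is left on the prep table: stand both spice jars in the wooden tray, both ramekins in the blue tray and the yellow carton in the red tray, each upright and flat on the tray floor. Set everything down gently instead of dropping it, and leave the tin and the mug standing where they are.

Things in the scene. Friction and masses are not known exactly. Their poses are not given: they have to be found in the camera images.
- jar_green: small closed spice jar, green glass with a green lid and a paper band: upright cylinder 42 mm in diameter, 72 mm tall in all (lid: the top 18 mm, same diameter). About 120 g. Origin at the centre of its underside; z up. Loose, standing on the table at the start
- jar_orange: small closed spice jar, amber-brown glass with an orange lid and a paper band: upright cylinder 42 mm in diameter, 72 mm tall in all (lid: the top 18 mm, same diameter). About 120 g. Origin at the centre of its underside; z up. Loose, standing on the table at the start
- ramekin_white: white ceramic ramekin: small open straight-sided round dish, 62 mm in outer diameter, 48 mm tall, wall 4 mm. About 160 g. Origin at the centre of its underside; z up. Loose, standing on the table at the start
- ramekin_brown: brown terracotta ramekin: small open straight-sided round dish, 62 mm in outer diameter, 48 mm tall, wall 4 mm. About 160 g. Origin at the centre of its underside; z up. Loose, standing on the table at the start
- carton: yellow carton with a white band round it and a black stripe on top: rigid upright box 60 mm (its own x) by 32 mm (its own y) by 50 mm tall. About 100 g. Origin at the centre of its underside; z up. Loose, standing on the table at any yaw
- tray_wood: shallow open brown wooden tray, fixed to the table, no dividers: 175 mm long (its own y) by 105 mm wide (its own x) outside, walls 5 mm thick and only 15 mm high, floor 5 mm thick (inside 165 x 95 mm). Origin at the centre of its underside, on the table; z up. Long side roughly across the robot's view (along world y, turned by up to 0.2 rad). The spice jars belong here.
- tray_blue: shallow open blue plastic tray, fixed to the table, no dividers: 175 mm long (its own y) by 105 mm wide (its own x) outside, walls 5 mm thick and only 15 mm high, floor 5 mm thick (inside 165 x 95 mm). Origin at the centre of its underside, on the table; z up. Turned like the wooden one. The ramekins belong here.
- tray_red: shallow open red plastic tray, fixed to the table, no dividers: 175 mm long (its own y) by 105 mm wide (its own x) outside, walls 5 mm thick and only 15 mm high, floor 5 mm thick (inside 165 x 95 mm). Origin at the centre of its underside, on the table; z up. Turned like the wooden one. The carton belongs here.
- tin: bystander, not to be moved: closed food tin with a red band, 65 mm in diameter, 60 mm tall, loose, standing among the things. Origin at the centre of its underside
- mug: bystander, not to be moved: open blue mug 68 mm in diameter, 75 mm tall, loose, standing among the things, its handle (about 35 mm out) on its own +y side, which faces roughly towards the robot. Origin at the centre of its underside
Things that resemble listed ones, but are neither listed nor needed, are in the scene too. What is shaped like the jar_orange but purple is not meant.

How it is judged (in metres and radians):
At the end, for the whole second after the job is handed in: Jars in the wooden tray, ramekins in the blue, carton in the red: each inside the walls (origin within 34 mm across and 69 mm along the tray of its middle), underside at most 4 mm above the tray floor, upright within 0.08 rad, at rest (x of jar_green in the frame of tray_wood between -0.034 and 0.034 m and y of jar_green in the frame of tray_wood between -0.069 and 0.069 m and z of jar_green in the frame of tray_wood between 0.001 and 0.009 m and angle between each of jar_green, jar_orange, ramekin_white, ramekin_brown, carton's own z axis and vertical below 0.08 rad and linear speed of each of jar_green, jar_orange, ramekin_white, ramekin_brown, carton below 0.02 m/s and angular speed of each of jar_green, jar_orange, ramekin_white, ramekin_brown, carton below 0.2 rad/s and x of jar_orange in the frame of tray_wood between -0.034 and 0.034 m and y of jar_orange in the frame of tray_wood between -0.069 and 0.069 m and z of jar_orange in the frame of tray_wood between 0.001 and 0.009 m and x of ramekin_white in the frame of tray_blue between -0.034 and 0.034 m and y of ramekin_white in the frame of tray_blue between -0.069 and 0.069 m and z of ramekin_white in the frame of tray_blue between 0.001 and 0.009 m and x of ramekin_brown in the frame of tray_blue between -0.034 and 0.034 m and y of ramekin_brown in the frame of tray_blue between -0.069 and 0.069 m and z of ramekin_brown in the frame of tray_blue between 0.001 and 0.009 m and x of carton in the frame of tray_red between -0.034 and 0.034 m and y of carton in the frame of tray_red between -0.069 and 0.069 m and z of carton in the frame of tray_red between 0.001 and 0.009 m); the robot touches nothing.
It fails at once if the tin is moved by more than 30 mm or tipped (distance of tin from where it was at the start of the episode above 0.03 m or angle between tin's own z axis and vertical above 0.3 rad).
It fails at once if the mug is moved by more than 30 mm or tipped (distance of mug from where it was at the start of the episode above 0.03 m or angle between mug's own z axis and vertical above 0.3 rad).
It fails at once if a jar, a ramekin or the carton is dropped from more than about 25 mm, thrown or knocked flying (faster than 0.7 m/s while not in the fingers) ((linear speed of jar_green above 0.7 m/s and contact force between jar_green and the fingers below 0.05 N) or (linear speed of jar_orange above 0.7 m/s and contact force between jar_orange and the fingers below 0.05 N) or (linear speed of ramekin_white above 0.7 m/s and contact force between ramekin_white and the fingers below 0.05 N) or (linear speed of ramekin_brown above 0.7 m/s and contact force between ramekin_brown and the fingers below 0.05 N) or (linear speed of carton above 0.7 m/s and contact force between carton and the fingers below 0.05 N)).
It also fails if it takes over 136 s, if anything falls off the work surface, if the arm or the gripper's body presses on something with over 40 N, if the wrist force passes 120 N, or if a joint passes its speed limit or range.

### The arm

A 6-joint arm with a two-finger parallel gripper is mounted at the origin on the work surface. World frame = base frame: x ahead of the robot, y to its left, z up, the work surface at z = 0. Lengths are in mm, angles in rad, forces in N, time in s.
With the tool pointing down it reaches from about 350 to 875 mm from the base axis. Payload 4.2 kg.
Tool frame: the origin (TCP) lies midway between the tips of the shut fingers; the grasp point (between the pads) lies arm.grip_depth behind it (arm.grip_depth is the distance from the TCP to the grasp point, in mm); z points along the fingers, y is the direction in which the jaws open and shut (so a half turn about z gives the same grasp; the last joint's range is limited). The gripper opens to 85 mm and grips with 20 to 120 N. Pads are 22 mm wide; open, the fingers measure 114 mm over their backs; the gripper's body (76 mm by 85 mm) begins 54 mm behind the grasp point. The pads swing forward as they close: fully open they stand 13 mm farther back than shut.
Start: joints at [1.573, 0.385, 0.008, 0, -1.194, -0.259], TCP at [158.71, 604.492, 231.312] pointing down, gripper open.
Joint ranges: [-3.14, 3.14], [-1.21, 2.06], [-1.07, 1.41], [-3.16, 2.05], [-2.99, -0.16], [-3.1, 3.1]. Speed limits (rad/s): [2.79, 2.79, 3.14, 3.14, 3.14, 3.14].

### API

Orientations are given as a unit quaternion [x, y, z, w].
In Python, from bench import arm gives the robot as it stands.
- The arm moves only by the tool play_rows, never from a script. Its argument "motion" is one flat list of numbers, 7 for each row, row after row: the opening in per cent of the stroke, from 0 (shut) to 100 (fully open), then the shift along the world's x, y, z in cm, then the turn, a rotation vector about the world's x, y, z in degrees. A call has 1 to 5 rows; each row is the pose to reach, as a shift and turn from the pose commanded when the call began; what a row does not reach only later rows make up. A row lasts 1/8 s, in which the tool goes at most 62.5 mm and 10.7 degrees, less where a joint would pass 70% of its speed; a pose out of reach is approached as far as the arm can. A call with a gripper value outside its range is refused whole. The fingers move at their own pace and stop on an object; the grip force is fixed at half the most. Time passes only in rows, so rows that repeat a pose let the fingers close. It gives the time, the measured TCP pose, the force and the opening at its end, in the units of the state.
- arm.read_state(): the state, without advancing time (a new reading comes with each control period).
- arm.get_image(name): name is "side" or "top" or "wrist"; returns (picture, depth): 400x640x3 uint8, red, green, blue; 400x640 float32, mm along the optical axis (not along the pixel's ray), 0 where there is no reading.
- arm.camera_info(name): a dict with "fovy" (degrees; the focal length in pixels is half the picture's height over the tangent of half this angle, whatever the lens; pixels are square), "cx", "cy" (the principal point, pixels), "R" (3x3) and "t" (3): a world point X has camera coordinates R X + t. Camera axes: x right, y down, z forward; pixel columns grow to the right and rows downward; lengths in mm; the calibration is good to about 2 mm. A picture is of the moment at which its call begins: read the wrist's pose just before it. camera_info takes no time and is no camera call; for the wrist camera it gives the pose at the moment of the call.
- arm.job_done(): hands the job in, once; it reports no verdict.
Trained networks look in the newest picture that a camera, given by its name, has taken for a name from the list of things; names that differ only in an ending like _2 or _b are one class to them, and where a whole thing is asked for, a point or a joint stands for the part that bears it (a point fixed in the world has none). Each returns a list of dicts, best first, with "confidence" (0 to 1); they miss things now and then, are a little off and sometimes report something else, mostly with a low value. They report only what shows in the picture. A call takes as long as a camera call. They do not tell look-alikes from the thing itself.
- arm.outline_of(thing, camera): "mask" (400x640 bool, what is visible of it) and "extent" ([left, top, width, height] in pixels, round what is visible of it).
- arm.place_of(thing, camera): "uv" ([column, row] in pixels: a listed point, or the origin of a listed thing).
The state is a dict: "clock": time; "joints": joint angles; "joint_vel": joint speeds; "joint_efforts": joint torques, N m; "position": TCP position; "ee_rot": TCP orientation; "contact_force": force on the tool from outside, world axes, zero at the start; "wrist_torque": the same for the moment, N m; "gripper_width": finger opening in mm.
Only numpy, scipy, OpenCV 4.12 (cv2) and the standard library are available. Lean on these libraries where they do the work, as an engineer would, in place of code of your own. Each camera call takes 0.05 s, during which the arm holds its last target.

## Working session

There is one attempt and no reset: what is moved stays moved. The work goes in short steps, Python scripts to look and compute and a tool call to move; the robot and the scene stay as the last step left them, time stands still between calls to the robot, and variables do not carry over. Pictures are saved under pics/ and viewed, and the job is handed in when it is done.

Besides the shell and the picture viewer there is one more tool, called after "Request:" as a command line: name --argument value ..., lists and objects as JSON in quotes. play_rows: Moves the arm, as the interface text tells. Its arguments: {"type":"object","properties":{"motion":{"type":"array","items":{"type":"number"}}},"required":["motion"]}

```bash
mkdir -p pics; ls
cat > h.py <<'E'
import numpy as np, cv2
from bench import arm
def snap(c,fn=None):
    im,d=arm.get_image(c)
    if fn: cv2.imwrite('pics/'+fn,im[:,:,::-1])
    return im,d
def world(c,u,v,d,info=None):
    i=info or arm.camera_info(c); f=200/np.tan(np.radians(i['fovy'])/2)
    u=np.asarray(u,float);v=np.asarray(v,float);d=np.asarray(d,float)
    P=np.stack([(u-i['cx'])/f*d,(v-i['cy'])/f*d,d],-1)
    return (P-np.asarray(i['t']))@np.asarray(i['R'])
E
python3 - <<'E'
from h import *
print(arm.read_state(), arm.grip_depth)
for c in ['side','top','wrist']:
    print(c,arm.camera_info(c)); snap(c,c+'0.png')
E
```

```text
pics
{'clock': 0.0, 'joints': array([ 1.57262037e+00,  3.85518382e-01,  6.58029168e-03, -4.89522529e-04,
       -1.19401164e+00, -2.58590448e-01]), 'joint_vel': array([ 0.00117517,  0.00012086, -0.00185417,  0.00010063, -0.00085685,
       -0.00033127]), 'joint_efforts': array([ 4.58130489e-04, -3.92289841e+01,  1.88402313e+01,  4.18617323e+00,
       -4.66822807e-03, -3.38527371e-06]), 'position': array([158.56315832, 603.92162667, 230.22822815]), 'ee_rot': array([ 9.91758024e-01, -1.28120299e-01, -8.57707978e-05,  1.09712274e-03]), 'contact_force': array([-0.39648658, -0.22657952, -0.2426049 ]), 'wrist_torque': array([-0.05580011,  0.00151319,  0.03134605]), 'gripper_width': 85.28374481441993} 18.700000000000003
side {'fovy': 50.614502181829145, 'cx': 324.03301253303886, 'cy': 191.73213981416754, 'R': array([[ 0.96567404, -0.25974183,  0.00279857],
       [-0.17876583, -0.67235907, -0.71831474],
       [ 0.18845803,  0.69315761, -0.69571266]]), 't': array([-464.41415355,  131.11351212,  905.16783246])}
top {'fovy': 56.09571087756314, 'cx': 323.4864773483623, 'cy': 193.13966775609038, 'R': array([[ 0.00243315, -0.99996389, -0.00814196],
       [-0.9947319 , -0.00158585, -0.10249843],
       [ 0.10248182,  0.00834846, -0.99469984]]), 't': array([ 19.78702548, 508.90102882, 866.27576441])}
wrist {'fovy': 60.24081974230941, 'cx': 324.715991836071, 'cy': 195.97048089168806, 'R': array([[-0.25370538, -0.96728003,  0.00170851],
       [-0.92242593,  0.2424716 ,  0.30056269],
       [-0.29114255,  0.0746784 , -0.95376053]]), 't': array([624.24102389, -38.68239822, 378.9825606 ])}
```

View pics/top0.png

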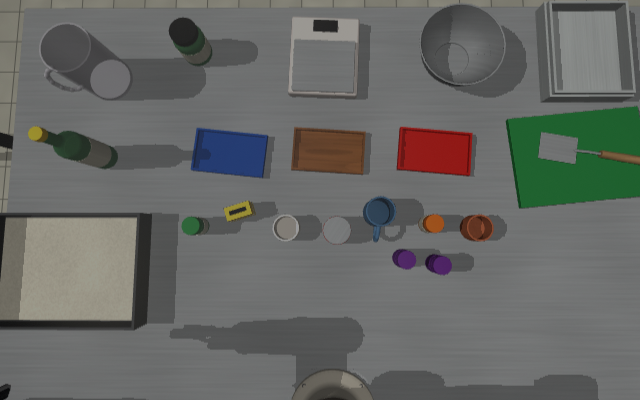

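View pics/side0.png

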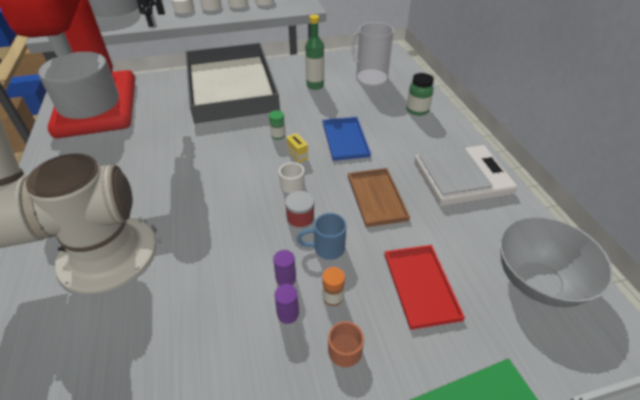

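Run:
```python
from h import *
S={}
for c in ['top','side']:
    im,d=snap(c)
    for t in ['jar_green','jar_orange','ramekin_white','ramekin_brown','carton','tray_wood','tray_blue','tray_red','tin','mug']:
        for r in arm.outline_of(t,c)[:3]:
            m=r['mask']; v,u=np.nonzero(m&(d>0))
            if len(v)==0: print(c,t,'empty',r['confidence'],r['extent']);continue
            W=world(c,u,v,d[v,u]); zt=np.percentile(W[:,2],97)
            T=W[W[:,2]>zt-6]
            print(c,t,round(r['confidence'],2),np.round(r['extent']),'ztop',round(zt),'top x',np.round(np.percentile(T[:,0],[2,98])),'y',np.round(np.percentile(T[:,1],[2,98])),'col',im[v,u].mean(0).round())
print(arm.read_state()['clock'])
```

```text
top jar_green 0.81 [182. 217.  26.  18.] ztop 75 top x [412. 450.] y [300. 337.] col [51. 86. 57.]
top jar_orange 0.83 [427. 253.  23.  24.] ztop 75 top x [326. 363.] y [-260. -223.] col [67. 34. 85.]
top jar_orange 0.83 [390. 250.  26.  23.] ztop 75 top x [338. 375.] y [-181. -145.] col [73. 40. 91.]
top jar_orange 0.61 [414. 216.  30.  15.] ztop 75 top x [418. 455.] y [-246. -208.] col [133.  78.  39.]
top ramekin_white 0.58 [276. 216.  28.  26.] ztop 50 top x [396. 456.] y [ 79. 137.] col [124. 121. 116.]
top ramekin_brown 0.66 [461. 211.  35.  28.] ztop 49 top x [398. 457.] y [-367. -307.] col [93. 51. 34.]
top carton 0.73 [225. 202.  33.  19.] ztop 53 top x [446. 483.] y [190. 246.] col [117. 108.  49.]
top carton 0.29 [398. 126.  73.  48.] ztop 17 top x [557. 670.] y [-337. -160.] col [138.  26.  23.]
top tray_wood 0.72 [290. 129.  71.  50.] ztop 17 top x [559. 670.] y [-78.  98.] col [96. 66. 45.]
top tray_wood 0.19 [192. 126.  78.  50.] ztop 17 top x [551. 667.] y [162. 341.] col [ 37.  58. 107.]
top tray_blue 0.71 [195. 126.  74.  52.] ztop 17 top x [552. 667.] y [164. 340.]
[... 1464 characters left out ...]
blue 0.82 [323. 117.  47.  44.] ztop 17 top x [553. 668.] y [161. 341.] col [ 58.  88. 148.]
side tray_blue 0.58 [266. 108.  19.  30.] ztop 74 top x [414. 449.] y [299. 338.] col [ 95. 123.  98.]
side tray_blue 0.21 [286. 189.  27.  38.] ztop 62 top x [394. 449.] y [-41.  17.] col [134. 115. 115.]
side tray_red 0.67 [382. 244.  83.  87.] ztop 16 top x [558. 671.] y [-339. -161.] col [176.  55.  52.]
side tin 0.94 [286. 187.  26.  42.] ztop 62 top x [393. 449.] y [-41.  17.] col [135. 116. 115.]
side mug 0.81 [300. 212.  48.  48.] ztop 76 top x [432. 497.] y [-141.  -75.] col [ 76.  95. 113.]
side mug 0.17 [285. 185.  30.  43.] ztop 62 top x [394. 450.] y [-41.  17.] col [135. 116. 116.]
1.25
```

The top view shows these candidates:
- **jar_orange:** the orange lid at (433,224). The two purple look-alikes at (404,259) and (439,265) are excluded.
- **jar_green:** the small jar at (192,226). The large black-lidded jar at (190,42) is excluded.
- **Ramekins:** white (286,228), against the tin (336,230), and brown (477,228).
- **Carton:** (238,211).
- **Trays:** blue (230,152), wood (329,151), red (435,151).

Next I'll check these in a close crop and fit the positions precisely.

Run:
```python
from h import *
im,d=snap('top')
cv2.imwrite('pics/crop.png',cv2.resize(im[110:285,170:510],None,fx=2.3,fy=2.3,interpolation=cv2.INTER_CUBIC)[:,:,::-1])
i=arm.camera_info('top')
vv,uu=np.mgrid[0:400,0:640]
W=world('top',uu,vv,d,i)
print('table z',np.median(W[290:310,250:400,2]))
def best(t,near):
    rs=arm.outline_of(t,'top')
    return min(rs,key=lambda r:np.hypot(r['extent'][0]+r['extent'][2]/2-near[0],r['extent'][1]+r['extent'][3]/2-near[1]))['mask']
for t,n,h in [('jar_green',(192,226),72),('jar_orange',(433,224),72),('ramekin_white',(286,228),48),('ramekin_brown',(477,228),48),('tin',(336,230),60),('mug',(378,215),75),('carton',(238,211),50),('tray_wood',(329,151),15),('tray_blue',(230,152),15),('tray_red',(435,151),15)]:
    m=best(t,n); T=W[m&(d>0)&(abs(W[...,2]-h-2)<4)][:,:2].astype(np.float32)
    if t[:3] in('tra','car'): print(t,cv2.minAreaRect(T))
    else: print(t,cv2.minEnclosingCircle(T),(T.min(0)+T.max(0))/2,len(T))
```

```text
table z 0.41052078589289703
jar_green ((430.4300842285156, 319.0775146484375), 21.013595581054688) [430.79346 319.50037] 245
jar_orange ((436.7624206542969, -227.0956268310547), 20.884010314941406) [ 436.53305 -226.4385 ] 252
ramekin_white ((426.6753234863281, 108.34833526611328), 30.840354919433594) [425.97504 108.92975] 121
ramekin_brown ((426.9879455566406, -337.1337585449219), 31.129587173461914) [ 427.0639  -337.09384] 116
tin ((421.0946350097656, -9.295064926147461), 31.60629653930664) [420.5496    -9.158618] 588
mug ((463.7337646484375, -107.26100158691406), 33.74296188354492) [ 464.0007   -107.075195] 150
carton ((464.80572509765625, 218.99317932128906), (31.579336166381836, 59.53190994262695), 17.544544219970703)
tray_wood ((615.01708984375, 10.042648315429688), (174.78048706054688, 105.5127944946289), 86.4625473022461)
tray_blue ((609.8035278320312, 252.1584014892578), (175.8787841796875, 105.31310272216797), 83.96715545654297)
tray_red ((614.3240356445312, -249.06143188476562), (176.25047302246094, 105.9490966796875), 85.1021728515625)
```

View pics/crop.png

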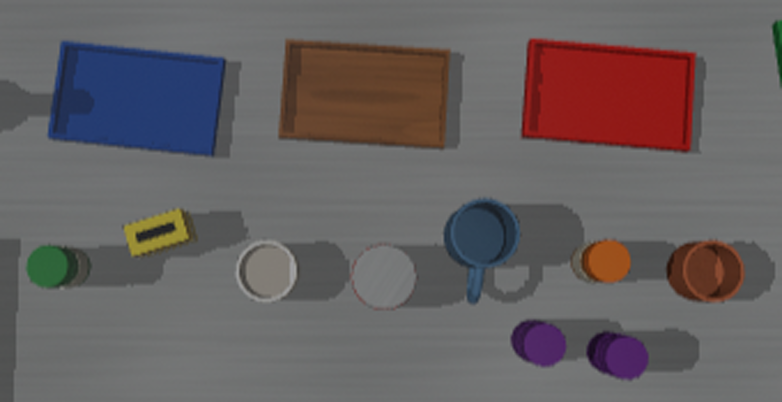

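Crop check: the orange-lidded jar at crop (606,260) is amber with a paper band, and the purple pair stands below it. The green jar (50,265), carton (157,232) and ramekins (267,270) and (706,270) all match. I'm moving to the green jar first.

Request:
play_rows --motion '[100, 2.72, -2.85, 0, 0, 0, -7.53, 100, 5.44, -5.7, 0, 0, 0, -15.06, 100, 8.16, -8.55, 0, 0, 0, -22.6, 100, 10.88, -11.4, 0, 0, 0, -30.1, 100, 13.6, -14.25, 0, 0, 0, -37.65]'

```text
clock: 2.42
position: [295.5, 461.0, 231.5]
ee_rot: [0.896, -0.443, 0.0, -0.0]
contact_force: [0.6, 0.2, 0.7]
gripper_width: 85.3
```

Request:
play_rows --motion '[80, 2.72, -2.85, -1.6, 0, 0, -7.53, 80, 5.44, -5.7, -3.2, 0, 0, -15.06, 80, 8.16, -8.55, -4.8, 0, 0, -22.6, 80, 10.88, -11.4, -6.4, 0, 0, -30.1, 80, 13.6, -14.25, -8.1, 0, 0, -37.65]'

```text
clock: 3.05
position: [431.7, 318.7, 150.2]
ee_rot: [-0.706, 0.709, -0.0, 0.0]
contact_force: [-0.2, -0.1, 0.3]
gripper_width: 68.4
```

Run:
```python
from h import *
from scipy.spatial.transform import Rotation as R
s=arm.read_state(); print(s['clock'],s['position'],s['joints'],R.from_quat(s['ee_rot']).as_matrix()[:,1:],s['gripper_width'])
snap('wrist','w1.png')
```

```text
3.05 [431.66548798 318.69354426 150.16521027] [ 9.38478853e-01  3.10579604e-01 -3.25702368e-01  2.27291079e-04
 -9.33576361e-01 -9.42898617e-01] [[-9.99990576e-01  7.01742132e-04]
 [ 4.28483357e-03  6.48682298e-04]
 [-6.98956342e-04 -9.99999543e-01]] 68.36469704045854
```

View pics/w1.png

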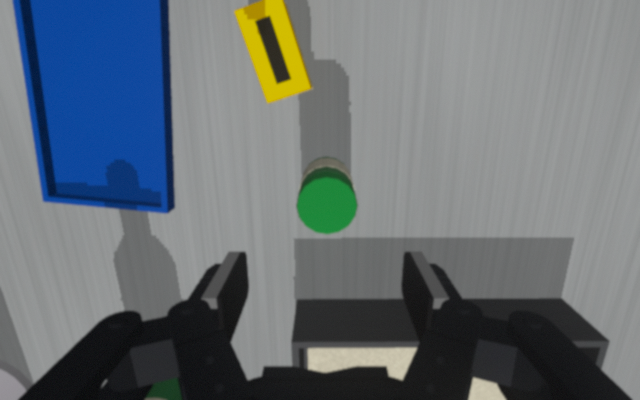

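The wrist view shows the green jar at (327,203), centred between the jaws at column ~325. Descending and gripping.

Request:
play_rows --motion '[80, 0, 0, -5, 0, 0, 0, 80, 0, 0, -9, 0, 0, 0, 80, 0, 0, -12, 0, 0, 0, 80, 0, 0, -13, 0, 0, 0, 80, 0, 0, -13, 0, 0, 0]'

```text
clock: 3.72
position: [430.9, 319.7, 20.3]
ee_rot: [0.707, -0.707, 0.0, 0.0]
contact_force: [0.1, -0.4, 1.2]
gripper_width: 68.3
```

Request:
play_rows --motion '[30, 0, 0, 0, 0, 0, 0, 30, 0, 0, 0, 0, 0, 0, 30, 0, 0, 0, 0, 0, 0, 30, 0, 0, 0, 0, 0, 0, 30, 0, 0, 0, 0, 0, 0]'

```text
clock: 4.35
position: [431.5, 320.5, 22.0]
ee_rot: [0.707, -0.707, -0.0, -0.002]
contact_force: [-1.3, -0.5, 6.3]
gripper_width: 40.8
```

Request:
play_rows --motion '[30, 0, 0, 4, 0, 0, 0, 30, 0, 0, 9, 0, 0, 0, 30, 2.5, -3.6, 11, 0, 0, 0, 30, 5.5, -8, 11, 0, 0, 0, 30, 9, -13, 11, 0, 0, 0]'

```text
clock: 4.97
position: [521.1, 188.7, 131.0]
ee_rot: [0.708, -0.707, -0.0, -0.001]
contact_force: [0.8, 0.1, -1.4]
gripper_width: 41.1
```

Request:
play_rows --motion '[30, 3.2, -4.7, 0, 0, 0, 0, 30, 6.5, -9.4, 0, 0, 0, 0, 30, 9.7, -13.95, 0, 0, 0, 0, 30, 9.7, -13.95, -3, 0, 0, 0, 30, 9.7, -13.95, -7, 0, 0, 0]'

```text
clock: 5.6
position: [618.5, 49.1, 60.3]
ee_rot: [-0.706, 0.708, -0.0, 0.001]
contact_force: [0.6, -0.2, -1.3]
gripper_width: 40.8
```

Request:
play_rows --motion '[30, 0, 0, -1.5, 0, 0, 0, 30, 0, 0, -2.6, 0, 0, 0, 30, 0, 0, -3.2, 0, 0, 0, 30, 0, 0, -3.4, 0, 0, 0, 30, 0, 0, -3.4, 0, 0, 0]'

```text
clock: 6.22
position: [618.3, 50.3, 27.2]
ee_rot: [0.707, -0.707, 0.0, -0.001]
contact_force: [-0.1, 0.2, -0.8]
gripper_width: 40.8
```

Run:
```python
from h import *
s=arm.read_state(); print(s['position'],s['contact_force'])
im,d=snap('side'); cv2.imwrite('pics/s1.png',cv2.resize(im[100:260,270:470],None,fx=3,fy=3)[:,:,::-1])
```

```text
[618.28743886  50.33740268  27.21759786] [-0.07176975  0.24301815 -0.76644764]
```

View pics/s1.png

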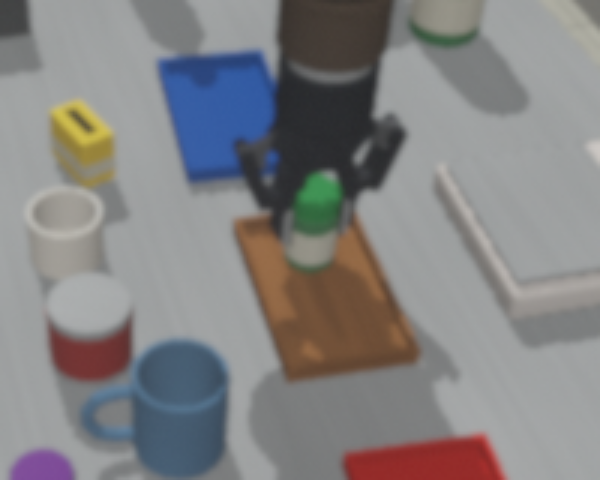

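The jar is upright just above the wood tray floor, at about (312,250) in the crop. It still hangs in the jaws, with fz about -0.8 N, so I'll lower a little more, release and rise.

Request:
play_rows --motion '[30, 0, 0, -0.1, 0, 0, 0, 30, 0, 0, -0.15, 0, 0, 0, 30, 0, 0, -0.15, 0, 0, 0, 55, 0, 0, -0.15, 0, 0, 0, 70, 0, 0, -0.15, 0, 0, 0]'

```text
clock: 6.9
position: [617.9, 50.0, 25.0]
ee_rot: [-0.707, 0.707, -0.0, 0.0]
contact_force: [0.4, -0.6, 0.1]
gripper_width: 59.8
```

Request:
play_rows --motion '[75, 0, 0, 0, 0, 0, 0, 75, 0, 0, 0, 0, 0, 0, 75, 0, 0, 4, 0, 0, 0, 75, 0, 0, 9, 0, 0, 0, 75, 0, 0, 14, 0, 0, 0]'

```text
clock: 7.52
position: [617.5, 49.9, 166.0]
ee_rot: [-0.707, 0.707, 0.0, -0.0]
contact_force: [1.8, 0.5, -0.6]
gripper_width: 63.7
```

Run:
```python
from h import *
s=arm.read_state(); print(s['position'],s['contact_force'],s['gripper_width'])
snap('side','s2.png')
```

```text
[617.5005968   49.88758301 166.00419887] [ 1.76066712  0.48231452 -0.55786348] 63.66960609273468
```

View pics/s2.png

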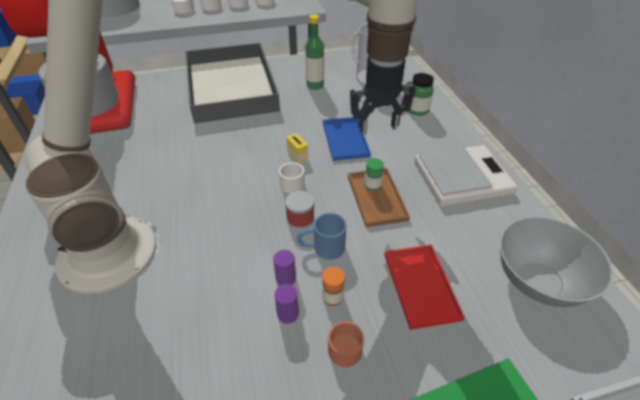

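The green jar stands upright in the wood tray at (374,175). Now the orange jar.

Request:
play_rows --motion '[75, -3, -4.6, 0, 0, 0, 0, 75, -6, -9.2, 0, 0, 0, 0, 75, -9, -13.8, 0, 0, 0, 0, 75, -12, -18.4, 0, 0, 0, 0, 75, -15, -23, 0, 0, 0, 0]'

```text
clock: 8.2
position: [466.6, -181.3, 164.8]
ee_rot: [0.707, -0.707, 0.0, -0.0]
contact_force: [1.0, -1.0, 0.2]
gripper_width: 64.2
```

Request:
play_rows --motion '[75, -3.1, -4.7, 0, 0, 0, 0, 75, -3.1, -4.7, -1, 0, 0, 0, 75, -3.1, -4.7, -3, 0, 0, 0, 75, -3.1, -4.7, -5, 0, 0, 0, 75, -3.1, -4.7, -5, 0, 0, 0]'

```text
clock: 8.82
position: [435.9, -226.3, 113.2]
ee_rot: [0.707, -0.707, -0.002, 0.001]
contact_force: [0.9, -0.4, -0.6]
gripper_width: 64.1
```

Run:
```python
from h import *
s=arm.read_state(); print(s['position'],s['joints'],s['gripper_width'])
snap('wrist','w2.png')
```

```text
[ 435.91851654 -226.30710763  113.22492772] [-1.47623357e-01  2.88175956e-01 -4.73975618e-01 -3.35903987e-04
 -8.12525799e-01  1.48179059e-01] 64.11941990695396
```

View pics/w2.png

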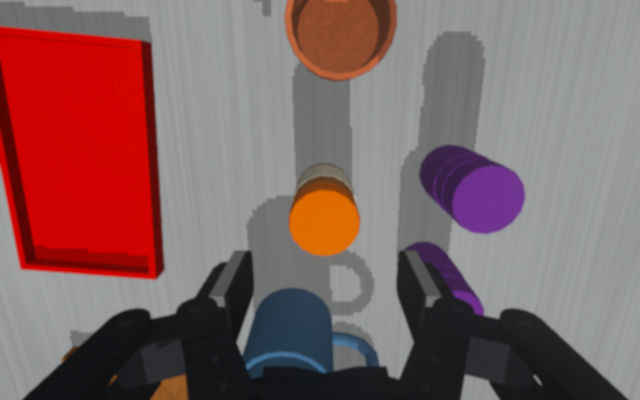

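The orange jar at (324,215) is centred, and the purple ones at (470,190) and (440,275) are clear of the finger paths.

Request:
play_rows --motion '[75, 0, 0, -4, 0, 0, 0, 75, 0, 0, -7, 0, 0, 0, 75, 0, 0, -9, 0, 0, 0, 75, 0, 0, -9.4, 0, 0, 0, 75, 0, 0, -9.4, 0, 0, 0]'

```text
clock: 9.5
position: [437.7, -227.0, 21.6]
ee_rot: [0.707, -0.707, 0.001, -0.0]
contact_force: [1.2, -0.4, -0.2]
gripper_width: 64.0
```

Request:
play_rows --motion '[30, 0, 0, 0, 0, 0, 0, 30, 0, 0, 0, 0, 0, 0, 30, 0, 0, 0, 0, 0, 0, 30, 0, 0, 0, 0, 0, 0, 30, 0, 0, 0, 0, 0, 0]'

```text
clock: 10.12
position: [437.6, -227.2, 22.1]
ee_rot: [0.707, -0.707, 0.001, -0.001]
contact_force: [0.1, 0.6, 6.3]
gripper_width: 40.9
```

Request:
play_rows --motion '[30, 0, 0, 4, 0, 0, 0, 30, 0, 0, 9, 0, 0, 0, 30, 2.5, 2.8, 12, 0, 0, 0, 30, 6.2, 6.9, 12, 0, 0, 0, 30, 10, 11.2, 12, 0, 0, 0]'

```text
clock: 10.75
position: [537.4, -114.0, 141.7]
ee_rot: [-0.707, 0.708, -0.0, 0.001]
contact_force: [1.0, -1.2, -1.9]
gripper_width: 40.7
```

Request:
play_rows --motion '[30, 3.8, 4.3, 0, 0, 0, 0, 30, 7.6, 8.5, 0, 0, 0, 0, 30, 7.6, 8.5, -3, 0, 0, 0, 30, 7.6, 8.5, -6, 0, 0, 0, 30, 7.6, 8.5, -8, 0, 0, 0]'

```text
clock: 11.38
position: [611.6, -29.8, 58.9]
ee_rot: [-0.707, 0.707, 0.001, -0.001]
contact_force: [-0.7, 0.0, -1.6]
gripper_width: 40.7
```

Request:
play_rows --motion '[30, 0, 0, -1.6, 0, 0, 0, 30, 0, 0, -2.8, 0, 0, 0, 30, 0, 0, -3.4, 0, 0, 0, 30, 0, 0, -3.5, 0, 0, 0, 30, 0, 0, -3.5, 0, 0, 0]'

```text
clock: 12.0
position: [612.9, -30.1, 27.2]
ee_rot: [-0.707, 0.707, -0.0, 0.0]
contact_force: [-2.1, 0.7, 5.3]
gripper_width: 40.8
```

Contact is felt (5 N). Releasing and rising.

Request:
play_rows --motion '[50, 0, 0, 0, 0, 0, 0, 65, 0, 0, 0, 0, 0, 0, 75, 0, 0, 0, 0, 0, 0, 75, 0, 0, 0, 0, 0, 0, 75, 0, 0, 4, 0, 0, 0]'

```text
clock: 12.62
position: [610.2, -30.3, 62.9]
ee_rot: [-0.707, 0.707, 0.002, -0.003]
contact_force: [1.6, -0.7, 0.6]
gripper_width: 64.2
```

Request:
play_rows --motion '[75, 0, 0, 5, 0, 0, 0, 75, 0, 0, 9, 0, 0, 0, 100, -2.8, -4.6, 9, 0, 0, 0, 100, -5.8, -9.6, 9, 0, 0, 0, 100, -8.8, -14.6, 9, 0, 0, 0]'

```text
clock: 13.25
position: [523.8, -177.1, 156.0]
ee_rot: [0.707, -0.707, 0.0, -0.0]
contact_force: [0.8, -0.4, -0.3]
gripper_width: 85.5
```

Request:
play_rows --motion '[100, -3, -5, 0, 0, 0, 0, 100, -6, -10, 0, 0, 0, 0, 100, -9.8, -16.1, 0, 0, 0, 0, 100, -9.8, -16.1, -2, 0, 0, 0, 100, -9.8, -16.1, -4, 0, 0, 0]'

```text
clock: 13.88
position: [425.9, -338.3, 115.5]
ee_rot: [-0.706, 0.708, -0.0, 0.0]
contact_force: [-0.8, 0.1, -0.0]
gripper_width: 85.4
```

Run:
```python
from h import *
s=arm.read_state(); print(s['position'],s['joints'],s['gripper_width'])
a,_=snap('wrist');b,_=snap('side')
cv2.imwrite('pics/w3.png',np.vstack([a[100:],b])[:, :, ::-1][:600])
```

```text
[ 425.87144774 -338.27535775  115.54485734] [-3.73074792e-01  3.62367631e-01 -3.49567984e-01 -7.13031684e-05
 -8.57909287e-01  3.70032286e-01] 85.35707854737663
```

View pics/w3.png

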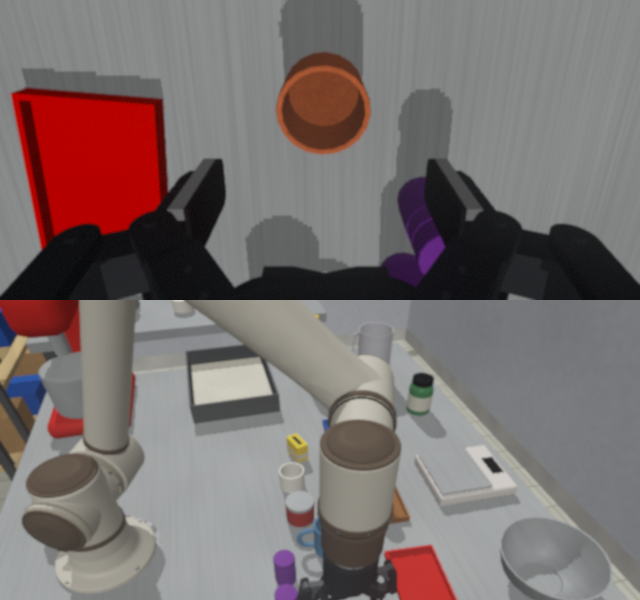

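The brown ramekin rim at (323,110 in the cropped wrist view) is centred. The purple jars lie well off the finger lines.

Request:
play_rows --motion '[100, 0, 0, -5, 0, 0, 0, 100, 0, 0, -8, 0, 0, 0, 100, 0, 0, -10, 0, 0, 0, 100, 0, 0, -10.7, 0, 0, 0, 100, 0, 0, -10.7, 0, 0, 0]'

```text
clock: 14.6
position: [427.3, -337.1, 9.3]
ee_rot: [0.707, -0.707, 0.0, -0.0]
contact_force: [-0.5, 0.1, 0.8]
gripper_width: 85.2
```

Request:
play_rows --motion '[50, 0, 0, 0, 0, 0, 0, 50, 0, 0, 0, 0, 0, 0, 50, 0, 0, 0, 0, 0, 0, 50, 0, 0, 0, 0, 0, 0, 50, 0, 0, 0, 0, 0, 0]'

```text
clock: 15.22
position: [427.8, -337.5, 10.4]
ee_rot: [0.707, -0.707, 0.001, -0.0]
contact_force: [0.5, 0.3, 7.4]
gripper_width: 60.2
```

Run:
```python
from h import *
s=arm.read_state(); print(s['position'],s['contact_force'],s['gripper_width'])
b,_=snap('side');a,_=snap('top')
cv2.imwrite('pics/s4.png',np.vstack([cv2.resize(b[270:390,230:430],None,fx=2.5,fy=2.5),cv2.resize(a[190:290,400:600],None,fx=2.5,fy=2.5)])[:, :, ::-1])
```

```text
[ 427.81817375 -337.4913958    10.36619875] [0.46135672 0.31119921 7.35189807] 60.15669311644863
```

View pics/s4.png

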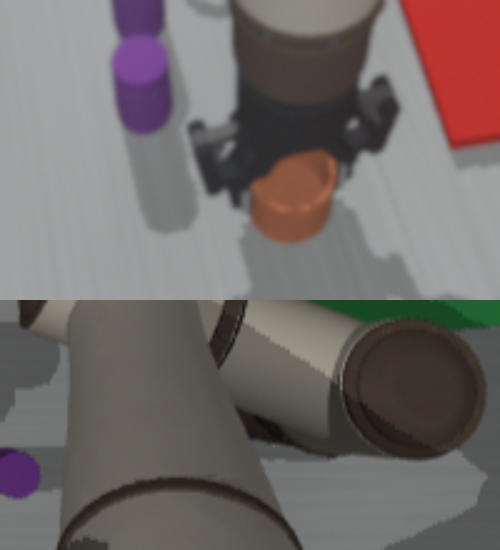

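The brown ramekin is gripped upright at (290,210) in the picture. Carrying it to the blue tray.

Request:
play_rows --motion '[50, 0, 0, 4, 0, 0, 0, 50, 0, 0, 9, 0, 0, 0, 50, 1.5, 4.6, 12, 0, 0, 0, 50, 3.3, 10.1, 12, 0, 0, 0, 50, 5.1, 15.6, 12, 0, 0, 0]'

```text
clock: 15.95
position: [477.8, -179.5, 129.4]
ee_rot: [-0.707, 0.708, -0.0, 0.001]
contact_force: [0.7, 0.1, -1.7]
gripper_width: 60.0
```

Request:
play_rows --motion '[50, 1.8, 5.5, 0, 0, 0, 0, 50, 3.6, 11, 0, 0, 0, 0, 50, 5.4, 16.5, 0, 0, 0, 0, 50, 7.2, 22, 0, 0, 0, 0, 50, 9, 27.5, 0, 0, 0, 0]'

```text
clock: 16.58
position: [567.6, 95.8, 128.8]
ee_rot: [-0.707, 0.707, 0.0, -0.0]
contact_force: [0.2, -0.3, -2.0]
gripper_width: 60.2
```

Request:
play_rows --motion '[50, 1.9, 5.9, 0, 0, 0, 0, 50, 3.8, 11.8, 0, 0, 0, 0, 50, 3.8, 11.8, -3, 0, 0, 0, 50, 3.8, 11.8, -6, 0, 0, 0, 50, 3.8, 11.8, -8, 0, 0, 0]'

```text
clock: 17.2
position: [604.4, 211.7, 46.7]
ee_rot: [-0.707, 0.707, 0.001, -0.001]
contact_force: [-1.1, 0.5, -2.3]
gripper_width: 60.2
```

Request:
play_rows --motion '[50, 0, 0, -1.6, 0, 0, 0, 50, 0, 0, -2.7, 0, 0, 0, 50, 0, 0, -3.3, 0, 0, 0, 50, 0, 0, -3.5, 0, 0, 0, 50, 0, 0, -3.5, 0, 0, 0]'

```text
clock: 17.82
position: [606.1, 212.1, 15.4]
ee_rot: [0.707, -0.707, 0.0, -0.001]
contact_force: [-2.9, -1.0, 5.7]
gripper_width: 60.0
```

Run:
```python
from h import *
s=arm.read_state(); print(s['position'],s['contact_force'],s['gripper_width'])
b,_=snap('side')
cv2.imwrite('pics/s5.png',cv2.resize(b[80:240,260:460],None,fx=3,fy=3)[:, :, ::-1])
```

```text
[606.0814263  212.10503196  15.42292977] [-2.86933643 -1.00919923  5.70420912] 59.9748668452268
```

View pics/s5.png

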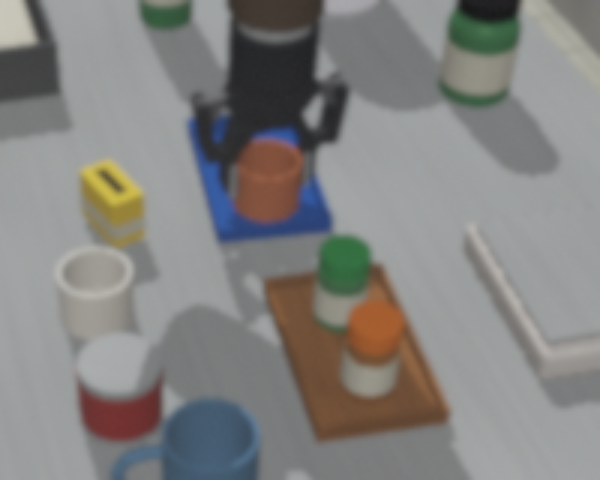

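The ramekin sits in the blue tray at (268,180) in the crop, and both jars stand at (343,290) and (372,350). Releasing, then going to the white ramekin.

Request:
play_rows --motion '[80, 0, 0, 0, 0, 0, 0, 95, 0, 0, 0, 0, 0, 0, 95, 0, 0, 0, 0, 0, 0, 95, 0, 0, 2, 0, 0, 0, 95, 0, 0, 6, 0, 0, 0]'

```text
clock: 18.5
position: [604.5, 211.3, 72.2]
ee_rot: [-0.707, 0.707, 0.001, -0.002]
contact_force: [0.4, 0.9, 0.4]
gripper_width: 81.4
```

Request:
play_rows --motion '[100, 0, 0, 4, 0, 0, 0, 100, -4.5, -2.6, 4, 0, 0, 0, 100, -9, -5.2, 4, 0, 0, 0, 100, -13.5, -7.8, 4, 0, 0, 0, 100, -17.9, -10.3, 4, 0, 0, 0]'

```text
clock: 19.12
position: [425.3, 108.1, 113.8]
ee_rot: [-0.707, 0.707, -0.0, 0.0]
contact_force: [0.1, 1.1, 1.3]
gripper_width: 85.5
```

Run:
```python
from h import *
s=arm.read_state(); print(s['position'],s['joints'],s['gripper_width'])
a,_=snap('wrist','w5.png')
```

```text
[425.34369952 108.13616784 113.80880275] [ 6.21669053e-01  2.03991118e-01 -5.95003381e-01  5.96684677e-05
 -7.71385447e-01 -6.21943676e-01] 85.53864235270746
```

View pics/w5.png

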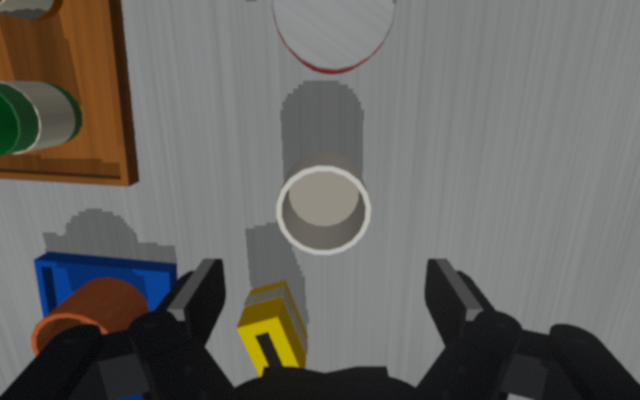

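The white ramekin at (323,210) is centred. The tin at (335,30) is clear.

Request:
play_rows --motion '[100, 0, 0, -5, 0, 0, 0, 100, 0, 0, -8, 0, 0, 0, 100, 0, 0, -10, 0, 0, 0, 100, 0, 0, -10.5, 0, 0, 0, 100, 0, 0, -10.5, 0, 0, 0]'

```text
clock: 19.8
position: [427.1, 109.2, 9.0]
ee_rot: [-0.707, 0.707, -0.0, 0.0]
contact_force: [0.1, -0.4, 1.0]
gripper_width: 85.5
```

Request:
play_rows --motion '[50, 0, 0, 0, 0, 0, 0, 50, 0, 0, 0, 0, 0, 0, 50, 0, 0, 0, 0, 0, 0, 50, 0, 0, 0, 0, 0, 0, 50, 0, 0, 0, 0, 0, 0]'

```text
clock: 20.42
position: [427.4, 109.4, 10.2]
ee_rot: [0.707, -0.707, 0.0, -0.001]
contact_force: [-0.6, 0.2, 6.1]
gripper_width: 60.8
```

Request:
play_rows --motion '[50, 0, 0, 4, 0, 0, 0, 50, 0, 0, 9, 0, 0, 0, 50, 3, 2.9, 12, 0, 0, 0, 50, 7, 6.8, 12, 0, 0, 0, 50, 11, 10.8, 12, 0, 0, 0]'

```text
clock: 21.05
position: [537.6, 218.0, 130.2]
ee_rot: [-0.707, 0.707, 0.0, 0.001]
contact_force: [0.7, -0.3, -1.4]
gripper_width: 61.0
```

Request:
play_rows --motion '[50, 4, 3.9, 0, 0, 0, 0, 50, 7.7, 7.5, 0, 0, 0, 0, 50, 7.7, 7.5, -3, 0, 0, 0, 50, 7.7, 7.5, -6, 0, 0, 0, 50, 7.7, 7.5, -8, 0, 0, 0]'

```text
clock: 21.68
position: [612.5, 291.4, 46.9]
ee_rot: [-0.707, 0.707, 0.001, -0.001]
contact_force: [-0.2, -0.4, -1.8]
gripper_width: 61.3
```

Request:
play_rows --motion '[50, 0, 0, -1.6, 0, 0, 0, 50, 0, 0, -2.7, 0, 0, 0, 50, 0, 0, -3.3, 0, 0, 0, 50, 0, 0, -3.5, 0, 0, 0, 50, 0, 0, -3.5, 0, 0, 0]'

```text
clock: 22.3
position: [614.1, 292.2, 15.3]
ee_rot: [0.707, -0.707, 0.0, -0.001]
contact_force: [-2.7, -0.7, 3.9]
gripper_width: 61.2
```

Run:
```python
from h import *
s=arm.read_state(); print(s['position'],s['contact_force'],s['gripper_width'])
b,_=snap('side')
cv2.imwrite('pics/s6.png',cv2.resize(b[80:240,260:460],None,fx=3,fy=3)[:, :, ::-1])
```

```text
[614.09263512 292.18845639  15.26652729] [-2.65317937 -0.74109105  3.87239831] 61.232769400601754
```

View pics/s6.png

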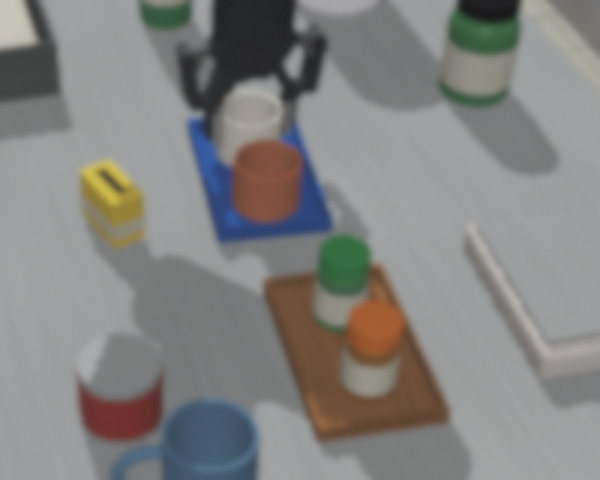

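The white ramekin is in the blue tray at (250,125), beside the brown one. Next is the carton.

Request:
play_rows --motion '[80, 0, 0, 0, 0, 0, 0, 95, 0, 0, 0, 0, 0, 0, 95, 0, 0, 0, 0, 0, 0, 95, 0, 0, 2, 0, 0, 0, 95, 0, 0, 6, 0, 0, 0]'

```text
clock: 22.98
position: [613.0, 291.4, 73.7]
ee_rot: [-0.707, 0.707, 0.0, -0.002]
contact_force: [0.6, 0.6, 0.0]
gripper_width: 81.6
```

Request:
play_rows --motion '[70, 0, 0, 4, 0, 0, 0, 70, -4, -1.9, 4, 0, 0, 5, 70, -8, -3.9, 4, 0, 0, 10, 70, -12, -5.9, 4, 0, 0, 15, 70, -14.9, -7.3, 4, 0, 0, 17.5]'

```text
clock: 23.6
position: [463.6, 218.3, 115.4]
ee_rot: [0.807, -0.591, 0.0, -0.001]
contact_force: [-0.1, 0.7, 2.0]
gripper_width: 59.5
```

Run:
```python
from h import *
s=arm.read_state(); print(s['position'],s['joints'],s['gripper_width'])
a,_=snap('wrist','w6.png')
```

```text
[463.58344017 218.34809436 115.44421139] [ 7.57430673e-01  3.14813304e-01 -4.25858743e-01  2.53759234e-04
 -8.28035793e-01 -4.50452700e-01] 59.53010076670931
```

View pics/w6.png

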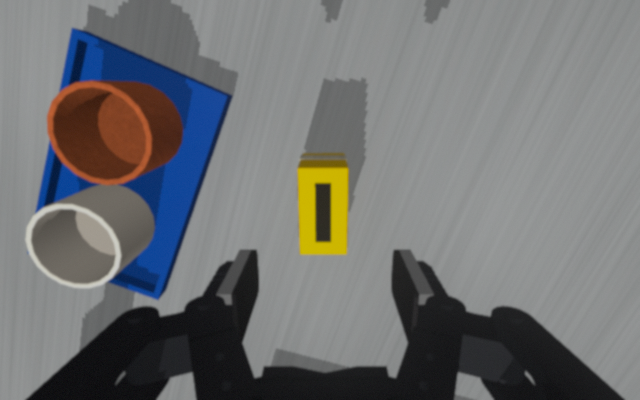

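The carton at (323,208) is square with the jaws and centred.

Request:
play_rows --motion '[70, 0, 0, -5, 0, 0, 0, 70, 0, 0, -8, 0, 0, 0, 70, 0, 0, -10, 0, 0, 0, 70, 0, 0, -10.4, 0, 0, 0, 70, 0, 0, -10.4, 0, 0, 0]'

```text
clock: 24.28
position: [465.5, 219.6, 10.7]
ee_rot: [0.806, -0.591, 0.0, -0.001]
contact_force: [-0.4, 0.4, -0.0]
gripper_width: 59.8
```

Request:
play_rows --motion '[20, 0, 0, 0, 0, 0, 0, 20, 0, 0, 0, 0, 0, 0, 20, 0, 0, 0, 0, 0, 0, 20, 0, 0, 0, 0, 0, 0, 20, 0, 0, 0, 0, 0, 0]'

```text
clock: 24.9
position: [465.4, 219.6, 11.0]
ee_rot: [0.807, -0.591, 0.0, -0.001]
contact_force: [-1.8, 0.2, 5.6]
gripper_width: 31.4
```

Request:
play_rows --motion '[20, 0, 0, 4, 0, 0, 0, 20, 0, 0, 9, 0, 0, 0, 20, 1.5, -4.6, 12, 0, 0, -3, 20, 3.2, -10, 12, 0, 0, -6, 20, 4.9, -15.4, 12, 0, 0, -9]'

```text
clock: 25.52
position: [513.8, 63.7, 130.3]
ee_rot: [0.757, -0.653, 0.0, -0.001]
contact_force: [0.7, 0.5, -1.8]
gripper_width: 31.0
```

Request:
play_rows --motion '[20, 1.7, -5.5, 0, 0, 0, -2.2, 20, 3.5, -11, 0, 0, 0, -4.4, 20, 5.2, -16.5, 0, 0, 0, -6.6, 20, 7, -22, 0, 0, 0, -8.8, 20, 8.8, -27.5, 0, 0, 0, -11]'

```text
clock: 26.15
position: [601.6, -211.7, 129.3]
ee_rot: [-0.691, 0.723, 0.0, -0.0]
contact_force: [0.8, -0.2, -1.9]
gripper_width: 31.4
```

Request:
play_rows --motion '[20, 1.3, -3.9, 0, 0, 0, -2.4, 20, 1.3, -3.9, -2, 0, 0, -2.4, 20, 1.3, -3.9, -5, 0, 0, -2.4, 20, 1.3, -3.9, -8, 0, 0, -2.4, 20, 1.3, -3.9, -9, 0, 0, -2.4]'

```text
clock: 26.78
position: [612.7, -248.7, 37.1]
ee_rot: [-0.676, 0.737, 0.002, -0.001]
contact_force: [1.0, 0.3, -1.2]
gripper_width: 31.5
```

Request:
play_rows --motion '[20, 0, 0, -1.2, 0, 0, 0, 20, 0, 0, -2, 0, 0, 0, 20, 0, 0, -2.4, 0, 0, 0, 20, 0, 0, -2.5, 0, 0, 0, 20, 0, 0, -2.5, 0, 0, 0]'

```text
clock: 27.4
position: [615.1, -249.1, 16.1]
ee_rot: [-0.676, 0.737, -0.001, 0.0]
contact_force: [-1.9, 0.7, 5.1]
gripper_width: 31.3
```

Run:
```python
from h import *
s=arm.read_state(); print(s['position'],s['contact_force'],s['gripper_width'])
b,_=snap('side')
cv2.imwrite('pics/s7.png',cv2.resize(b[200:360,320:520],None,fx=3,fy=3)[:, :, ::-1])
```

```text
[ 615.14651322 -249.11477996   16.06596036] [-1.90114619  0.70869567  5.10324695] 31.331429629416874
```

View pics/s7.png

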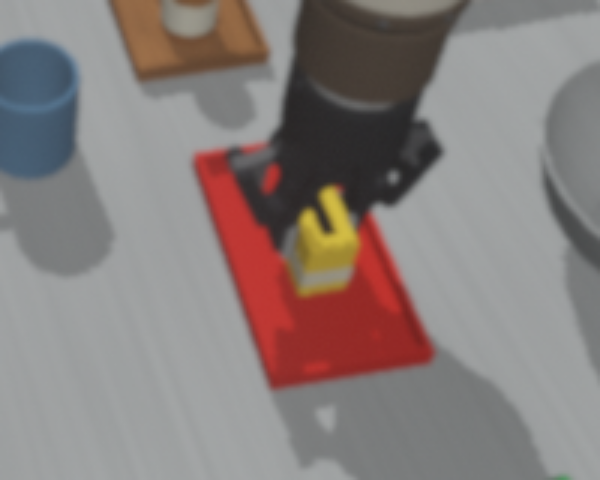

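The carton sits in the red tray at (325,255). I'll release it, rise and swing clear of the top camera's view.

Request:
play_rows --motion '[40, 0, 0, 0, 0, 0, 0, 60, 0, 0, 0, 0, 0, 0, 60, 0, 0, 0, 0, 0, 0, 60, 0, 0, 3, 0, 0, 0, 60, 0, 0, 8, 0, 0, 0]'

```text
clock: 28.08
position: [613.2, -248.7, 93.2]
ee_rot: [-0.676, 0.737, 0.002, -0.002]
contact_force: [0.3, 0.7, -1.0]
gripper_width: 51.6
```

Request:
play_rows --motion '[60, 0, 0, 6, 0, 0, 0, 60, 0, -5, 9, 0, 0, 0, 60, -3, -10, 12, 0, 0, 0, 60, -6, -15, 12, 0, 0, 0, 60, -9, -20, 12, 0, 0, 0]'

```text
clock: 28.7
position: [523.9, -450.5, 215.4]
ee_rot: [-0.676, 0.737, -0.001, 0.0]
contact_force: [0.2, -0.1, 0.8]
gripper_width: 51.4
```

Run:
```python
from h import *
s=arm.read_state(); print(s['clock'],s['position'],s['contact_force'],s['gripper_width'])
im,d=snap('top','t9.png'); snap('side','s9.png')
i=arm.camera_info('top')
vv,uu=np.mgrid[0:400,0:640]; W=world('top',uu,vv,d,i)
TR={'w':(615.0,10.0,-3.5),'b':(609.8,252.2,-6.0),'r':(614.3,-249.1,-4.9)}
for t,h,tr,n in [('jar_green',77,'w',1),('jar_orange',77,'w',-1),('ramekin_white',53,'b',1),('ramekin_brown',53,'b',-1),('carton',55,'r',0)]:
    cx,cy,a=TR[tr]; a=np.radians(a); c,s_=np.cos(a),np.sin(a)
    D=W[...,:2]-[cx,cy]; L=D@np.array([[c,-s_],[s_,c]])
    m=(d>0)&(abs(L[...,0])<70)&(abs(L[...,1]-40*n)<40)&(abs(W[...,2]-h-1)<5)
    T=L[m].astype(np.float32); print(t,cv2.minEnclosingCircle(T),'topz',np.percentile(W[m][:,2],[5,50,95]).round(1),len(T))
for t,x,y,h in [('tin',421,-9.3,60),('mug',463.8,-107.2,75)]:
    m=(d>0)&(np.hypot(W[...,0]-x,W[...,1]-y)<55)&(abs(W[...,2]-h-2)<4)
    T=W[m][:,:2].astype(np.float32); print(t,cv2.minEnclosingCircle(T))
```

```text
28.7 [ 523.86570925 -450.49874706  215.35871018] [ 0.23568609 -0.05181274  0.79958177] 51.37013102978576
jar_green ((0.6864005923271179, 39.502235412597656), 20.762664794921875) topz [74.8 77.3 80. ] 255
jar_orange ((0.4932246208190918, -40.54441452026367), 20.893112182617188) topz [74.7 77.4 79.9] 263
ramekin_white ((-0.05921044945716858, 39.532901763916016), 31.213916778564453) topz [49.6 52.8 55.3] 153
ramekin_brown ((0.5327740907669067, -40.97690200805664), 30.910478591918945) topz [50.  52.8 55.6] 151
carton ((1.5883153676986694, 0.7276954054832458), 32.929473876953125) topz [53.1 55.5 58.1] 359
tin ((421.16455078125, -9.24157428741455), 31.563215255737305)
mug ((463.874267578125, -106.87244415283203), 33.79829788208008)
```

View pics/t9.png

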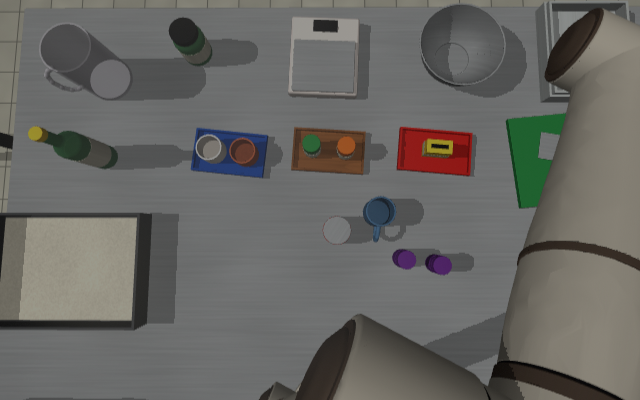

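View pics/s9.png

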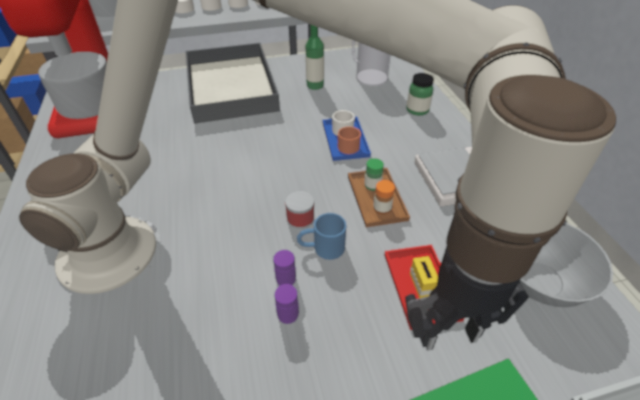

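All five things stand in the right trays: blue tray (210–243,150), wood tray (312–346,147), red tray (438,148). The tin and mug haven't moved, and the arm is clear.

```bash
python3 -c "
from bench import arm
print(arm.job_done())"
```

```text
the job is handed in; nothing more can be done
None
```

All five things were gripped, carried and set down one at a time. Both jars are in the wooden tray, both ramekins in the blue tray and the carton in the red tray. I handed the job in at about 29 s of the 136 s allowed, and no verdict was reported.

- **Position:** in the last top picture each thing was within 2 mm of its tray's middle across. The jars and ramekins were about 40 mm either side of the middle along the tray, and the carton was within 1 mm of the middle.
- **Height:** the tops read about 77, 53 and 55 mm for jars, ramekins and carton. That is what standing flat on the 5 mm tray floor should give.
- **Upright:** all looked upright in the pictures; I did not measure the tilt angle.
- **Bystanders:** the tin and the mug were within about 0.5 mm of where they started.
- **Clearance:** the gripper was empty and clear of everything, with about 0 N of contact force.

No check failed. The networks did confuse some things early on: they ranked the purple jars as jar_orange and sometimes took the red tray for the carton. I chose by colour and position instead.

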